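# Empty the packing machine's tray, then hold its guard open

### The arm

A 6-joint arm with a two-finger parallel gripper is mounted at the origin on the work surface. World frame = base frame: x ahead of the robot, y to its left, z up, the work surface at z = 0. Lengths are in m, angles in rad, forces in N, time in s.
With the tool pointing down it reaches from about 0.3 to 0.85 m from the base axis. Payload 4.2 kg.
Tool frame: the origin (TCP) lies between the finger pads; the fingertips stand ahead of it and the grasp point (between the pads) lies 5 mm behind it (nose_length is the z of the fingertips in the tool frame, in m); z points along the fingers, y is the line along which they close (so a half turn about z gives the same grasp; the last joint's range is limited). The gripper opens to 91 mm and grips with 3 to 60 N. Pads are 32 mm wide; open, the fingers measure 118 mm over their backs; the gripper's body (76 mm by 178 mm) begins 60 mm behind the grasp point.
Start: joints at [-1.188, 0.32, 1.565, -0, 1.257, -0.02], TCP at [0.225, -0.529, 0.228] pointing down, gripper open.
Joint ranges: [-3.11, 3.11], [-0.84, 2.01], [0.21, 2.61], [-1.34, 4.49], [0.05, 2.63], [-2.56, 2.56]. Speed limits (rad/s): [2.57, 2.57, 3.14, 3.14, 3.14, 3.14].

### API

Orientations are given as a rotation vector (axis times angle).
In Python, from cell import read_state, grab_frame, camera_params, close_job, masks_of, place_of, nose_length gives the robot as it stands.
- The arm moves only by the tool send_rows, never from a script. Its argument "increments" is text: rows parted by semicolons, each of 4 numbers parted by spaces: the shift along the tool's x, y, z in cm, then the turn about the tool's z in rad. A call has 1 to 12 rows; each row is the pose to reach, as a shift and turn from the pose commanded when the call began, along the tool's axes at that moment; what a row does not reach only later rows make up. A row lasts 1/12 s, in which the tool goes at most 41.7 mm and 7.16 degrees, less where a joint would pass 70% of its speed; a pose out of reach is approached as far as the arm can. A call with a gripper value outside its range is refused whole. "grip" is the gripper command: -1 is fully open, 1 is shut, values between are in proportion, set as the call begins (left out, the last holds). The fingers move at their own pace and stop on an object; the grip force is fixed at half the most. Time passes only in rows, so rows that repeat a pose let the fingers close. It gives the time, the measured TCP pose, the force, the opening and the grip force at its end, in the units of the state.
- read_state(): the state, without advancing time (a new reading comes with each control period).
- grab_frame(name): name is "side" or "top" or "wrist"; returns the picture (480x640x3 uint8, red, green, blue); there is no depth.
- camera_params(name): a dict with "fx", "fy", "cx", "cy" (pixels), "origin" and "rotation" of the camera in the world. Camera axes: x right, y up, looking along -z (the intrinsics and any distortion apply to the point x, -y, -z); pixel columns grow to the right and rows downward; lengths in m; the calibration is good to about 2 mm. A picture is of the moment at which its call begins: read the wrist's pose just before it. camera_params takes no time and is no camera call; for the wrist camera it gives the pose at the moment of the call.
- close_job(): hands the job in; it is judged then, once.
Trained networks look in the newest picture that a camera, given by its name, has taken for a name from the list of things; names that differ only in an ending like _2 or _b are one class to them, and where a whole thing is asked for, a point or a joint stands for the part that bears it (a point fixed in the world has none). Each returns a list of dicts, best first, with "score" (0 to 1); they miss things now and then, are a little off and sometimes report something else, mostly with a low value. They report only what shows in the picture. A call takes as long as a camera call. They do not tell look-alikes from the thing itself.
- masks_of(camera, query): "region" (480x640 bool, what is visible of it).
- place_of(camera, query): "xyz" ([x, y, z] in m, in world coordinates, good to about 4 mm: a listed point, or the origin of a listed thing).
The state is a dict: "time_s": time; "q": joint angles; "qd": joint speeds; "effort": joint torques, N m; "tool_pos": TCP position; "tcp_rot": TCP orientation; "ft_force": force on the tool from outside, world axes, zero at the start; "moment": the same for the moment, N m; "finger_gap": finger opening in m; "gripper_force": force on a finger pad.
Only numpy, scipy, OpenCV 4.12 (cv2) and the standard library are available. Lean on these libraries where they do the work, as an engineer would, in place of code of your own. Each camera call takes 0.05 s, during which the arm holds its last target. There are 200 camera calls.

### The job

The tube packing machine needs a refill: first stand the two finished cartons from its catch tray upright on the floor of the grey tote, while its guard is still shut. Then lift the clear sprung guard and finish while holding it still, with the gripper, 60 degrees open for the technician; do not let go at the end. Leave the jar, the pink tube rack and the white foam block where they stand.

Things in the scene. Friction and masses are not known exactly. Their poses are not given: they have to be found in the camera images.
- machine: White machine, fixed, left or right of the midline, tote on the other side. Housing 170 x 200 mm, 90 mm high, open on top under the guard. Origin: centre of the housing's underside, on the bench; x points to its back, away from the robot (yaw up to 0.25 rad); z up. Catch tray on its front: 120 (x) x 200 mm (y), centre at local x -0.145, floor 4 mm thick, rim 16 mm high
- guard (a joint): Guard angle, rad: 0 shut (level), grows as the front edge rises, stop at 1.4; 60 degrees is 1.047. Clear plate, teal frame, 160 (hinge to front edge) x 200 x 8 mm, 0.25 to 0.5 kg, hinged along its far edge, parallel to the machine's y. Spring (0.12 N m shut, 0.33 N m at 60 degrees) and weight shut it from every angle; 2 to 6 N at the handle lift and hold it
- guard_handle (a point): Middle of the guard's yellow round bar handle: bar 10 mm thick, 100 mm long along the machine's y, its axis 35 mm above the guard's top face on two posts at its ends, 25 mm in from the front edge (shut: about 133 mm above the bench). From the hinge point it lies 135 mm towards the front and 43 mm up when shut. It moves with the guard
- guard_hinge (a point): Middle of the guard's hinge axis, at the far top edge of the housing (80 mm behind the machine's origin, 90 mm above the bench), on the underside of the guard. The axis runs along the machine's y
- carton_pink: Loose sealed white carton with pink band, 55 (x) x 32 (y) x 48 mm (z), 65 to 125 g, standing in the catch tray. Origin: centre of its underside; z up
- carton_blue: Loose sealed white carton with blue band, 55 (x) x 32 (y) x 48 mm (z), 65 to 125 g, standing in the catch tray 90 to 130 mm beside the pink one, on either side. Origin: centre of its underside; z up
- tote: Loose grey open box, 180 (x) x 220 (y) x 70 mm high, walls and floor 5 mm thick, 0.7 kg, empty. Origin: centre of its underside, on the bench; z up
- jar: Bystander: small jar with blue cap, 44 mm across, 70 mm high. Origin: centre of its underside
- tube_rack: Bystander: pink rack of sample tubes, 80 (x) x 130 (y) x 52 mm. Origin: centre of its underside
- foam_block: Bystander: white foam block, 65 (x) x 90 (y) x 45 mm. Origin: centre of its underside
There are look-alikes about, which are no part of the job. What is shaped like the carton_pink but brown, orange or turquoise is not meant.

How it is judged:
On the way:
1. both cartons stand upright on the tote's floor, let go, the guard still shut (x of carton_pink in the frame of tote between -0.085 and 0.085 m and y of carton_pink in the frame of tote between -0.105 and 0.105 m and z of each of carton_pink, carton_blue in the frame of tote below 0.015 m and angle between each of carton_pink, carton_blue's own z axis and vertical below 0.15 rad and contact force between the fingers and carton_pink below 0.1 N and x of carton_blue in the frame of tote between -0.085 and 0.085 m and y of carton_blue in the frame of tote between -0.105 and 0.105 m and contact force between the fingers and carton_blue below 0.1 N and height (world z) of tote below 0.01 m and angle between tote's own z axis and vertical below 0.05 rad and value of joint guard below 0.1 rad), for 0.2 s.
At the end, for the whole second after the job is handed in: The fingers hold the guard still at 60 degrees open, within 5 (0.96 to 1.134 rad); both cartons, let go, stand upright (within 0.15 rad) on the floor of the tote, which stands on the bench; jar, tube rack and foam block are within 20 mm of where they were (x of carton_pink in the frame of tote between -0.085 and 0.085 m and y of carton_pink in the frame of tote between -0.105 and 0.105 m and z of each of carton_pink, carton_blue in the frame of tote below 0.015 m and angle between each of carton_pink, carton_blue's own z axis and vertical below 0.15 rad and contact force between the fingers and carton_pink below 0.1 N and x of carton_blue in the frame of tote between -0.085 and 0.085 m and y of carton_blue in the frame of tote between -0.105 and 0.105 m and contact force between the fingers and carton_blue below 0.1 N and height (world z) of tote below 0.01 m and angle between tote's own z axis and vertical below 0.05 rad and value of joint guard between 0.96 and 1.134 rad and velocity of joint guard between -0.1 and 0.1 rad/s and contact force between the fingers and guard above 0.5 N and distance of each of jar, tube_rack, foam_block from where it was at the start of the episode below 0.02 m); the arm keeps its last pose, push and grip.
It fails at once if the jar is pushed away or tipped (distance of jar from where it was at the start of the episode above 0.03 m or angle between jar's own z axis and vertical above 0.3 rad).
It fails at once if the tube rack is pushed away or tipped (distance of tube_rack from where it was at the start of the episode above 0.03 m or angle between tube_rack's own z axis and vertical above 0.3 rad).
It fails at once if the foam block is pushed away or tipped (distance of foam_block from where it was at the start of the episode above 0.03 m or angle between foam_block's own z axis and vertical above 0.3 rad).
It also fails if it takes over 72 s, if anything falls off the work surface, if the arm or the gripper's body presses on something with over 40 N, if the wrist force passes 120 N, or if a joint passes its speed limit or range.

## Working session

There is one attempt and no reset: what is moved stays moved. The work goes in short steps, Python scripts to look and compute and a tool call to move; the robot and the scene stay as the last step left them, time stands still between calls to the robot, and variables do not carry over. Pictures are saved under pics/ and viewed, at most 10 in all, crops included, and the job is handed in when it is done.

Besides the shell and the picture viewer there is one more tool, called after "Call:" as a command line: name --argument value ..., lists and objects as JSON in quotes. send_rows: Moves the arm, as the interface text tells. Its arguments: {"type":"object","properties":{"increments":{"type":"string"},"grip":{"type":"number"}},"required":["increments"]}

```bash
mkdir -p pics; ls; python3 - <<'E'
from cell import *
import cv2,numpy as np
print(nose_length if not callable(nose_length) else nose_length())
s=read_state();print(s)
for c in ["top","side"]:
    f=grab_frame(c);cv2.imwrite(f"pics/{c}0.png",f[:,:,::-1])
    p=camera_params(c);print(c,p)
    for n in ["machine","guard_handle","guard_hinge","carton_pink","carton_blue","tote","jar","tube_rack","foam_block"]:
        print(n,[(round(d["score"],2),np.round(d["xyz"],3).tolist()) for d in place_of(c,n)])
E
```

```text
pics
0.014
{'time_s': 0.0, 'q': array([-1.18797668e+00,  3.20296952e-01,  1.56567437e+00, -1.78563183e-05,
        1.25740479e+00, -2.00038759e-02]), 'qd': array([ 3.24210662e-04,  2.21198711e-03, -1.07634869e-04, -1.39398024e-03,
        6.92183984e-04,  1.33248711e-05]), 'effort': array([ 5.05025000e-04, -4.12458837e+01, -2.31973225e+01,  7.25919474e-02,
        4.55339835e-02, -1.12858261e-04]), 'tool_pos': array([ 0.22522302, -0.52852989,  0.22711918]), 'tcp_rot': array([-3.07636825e+00, -6.28142421e-01,  5.31363374e-04]), 'ft_force': array([-0.17534324,  0.22543593,  0.03951495]), 'moment': array([ 0.0288474 , -0.02664838,  0.03685136]), 'gripper_force': 0.0, 'finger_gap': 0.09116485770902784}
top {'fx': 567.1772862001035, 'fy': 567.1772862001035, 'cx': 319.3321686670347, 'cy': 237.0543147195529, 'origin': array([ 0.42698487, -0.06097803,  1.30331731]), 'rotation': array([ 0.08632172, -0.06584931, -1.55097807])}
machine [(0.7, [0.609, -0.199, -0.0]), (0.62, [0.693, -0.205, 0.09])]
guard_handle [(0.69, [0.552, -0.192, 0.131])]
guard_hinge [(0.72, [0.691, -0.203, 0.089])]
carton_p
[... 404 characters left out ...]
 {'fx': 585.8778703785737, 'fy': 585.8778703785737, 'cx': 315.430386200211, 'cy': 230.71047009823485, 'origin': array([0.52672797, 0.83653677, 0.92040534]), 'rotation': array([ 1.82359723e-03, -1.24935869e+00, -2.87357859e+00])}
machine [(0.8, [0.609, -0.199, -0.005])]
guard_handle [(0.61, [0.553, -0.193, 0.131])]
guard_hinge [(0.62, [0.69, -0.21, 0.09])]
carton_pink [(0.95, [0.474, -0.356, -0.0]), (0.89, [0.326, -0.182, 0.001]), (0.82, [0.46, -0.233, 0.004]), (0.81, [0.296, -0.328, 0.001])]
carton_blue [(0.96, [0.457, -0.13, 0.001])]
tote [(0.64, [0.606, 0.175, 0.004])]
jar [(0.88, [0.603, -0.008, -0.0])]
tube_rack [(0.79, [0.783, 0.112, 0.001])]
foam_block [(0.78, [0.786, -0.091, -0.001])]
```

View pics/top0.png

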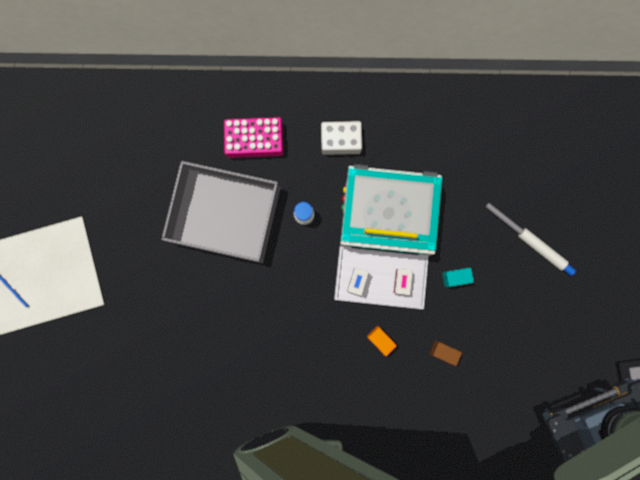

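View pics/side0.png

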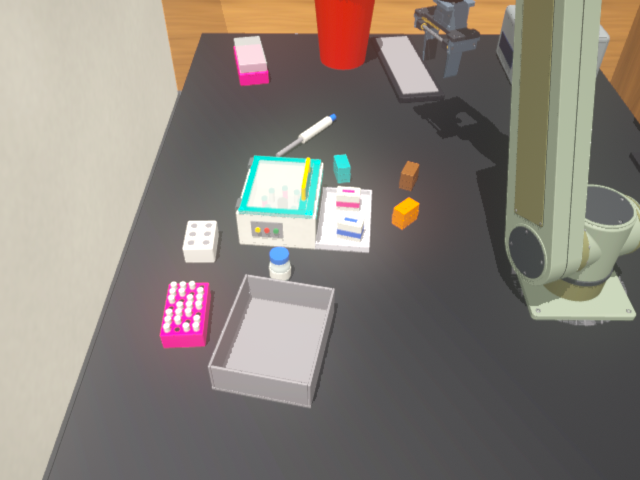

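Top picture: the pink carton is at (404,282) and the blue at (358,282), both white and standing in the tray. The look-alikes are orange (381,341), brown (447,353) and turquoise (458,278), all outside the tray. The tote is at (220,212), the jar at (304,212), the rack at (253,137) and the foam block at (341,137). The side picture agrees. I'll move above the tray for a close look.

```bash
cat > h.py <<'E'
from cell import *
import cv2,numpy as np
from scipy.spatial.transform import Rotation as Ro
def shift(x,y,z,yaw):
    "cm/rad increments from the present pose to tool-down target; tool yaw = heading of tool x"
    s=read_state();R=Ro.from_rotvec(s["tcp_rot"]).as_matrix()
    d=R.T@(np.array([x,y,z])-s["tool_pos"])*100
    a=np.arctan2(R[1,0],R[0,0])-yaw
    print("inc",np.round(d,2),"turn",round((a+np.pi)%(2*np.pi)-np.pi,3),"t",s["time_s"])
def plane(cam,uv,z,p=None):
    p=p or camera_params(cam);R=Ro.from_rotvec(p["rotation"]).as_matrix()
    uv=np.atleast_2d(uv).astype(float)
    r=np.c_[(uv[:,0]-p["cx"])/p["fx"],-(uv[:,1]-p["cy"])/p["fy"],-np.ones(len(uv))]@R.T
    return (p["origin"]+r*((z-p["origin"][2])/r[:,2])[:,None])[:,:2]
def project(cam,X,p=None):
    p=p or camera_params(cam);R=Ro.from_rotvec(p["rotation"]).as_matrix()
    c=(np.atleast_2d(X)-p["origin"])@R
    return np.c_[p["cx"]-p["fx"]*c[:,0]/c[:,2],p["cy"]+p["fy"]*c[:,1]/c[:,2]]
E
python3 -c "
from h import *
shift(.43,-.18,.25,-.1)"
```

```text
inc [ 32.5  -24.09  -2.21] turn 0.503 t 1.0
```

Call:
send_rows --increments "4 -2 -1 0.1;8 -5 -2 0.2;12 -8 -2.3 0.3;16 -11 -2.3 0.4;20 -14 -2.3 0.5;24 -17 -2.3 0.5;28 -20 -2.3 0.5;31 -22 -2.3 0.5;32.5 -24 -2.3 0.5;32.5 -24 -2.3 0.5;32.5 -24 -2.3 0.5" --grip -0.3

```text
time_s: 1.92
tool_pos: [0.4321, -0.1762, 0.2511]
tcp_rot: [-3.136, 0.143, -0.002]
ft_force: [-0.4, -0.6, 0.5]
finger_gap: 0.0592
gripper_force: 0.0
```

```bash
python3 - <<'E'
from h import *
s=read_state();print(s["tool_pos"],s["finger_gap"],s["time_s"])
p=camera_params("wrist");print(p)
f=grab_frame("wrist");cv2.imwrite("pics/w0.png",f[:,:,::-1])
for n in ["carton_pink","carton_blue","guard_handle","guard_hinge"]:
    print(n,[(round(d["score"],2),np.round(d["xyz"],3).tolist()) for d in place_of("wrist",n)])
E
```

```text
[ 0.43214595 -0.17623244  0.25114326] 0.059242035750332926 1.9167
{'fx': 423.5947685595249, 'fy': 423.5947685595249, 'cx': 318.9869656239599, 'cy': 239.4280038969879, 'origin': array([ 0.4986677 , -0.18368662,  0.40803929]), 'rotation': array([-0.18351355,  0.20439173, -1.65269856])}
carton_pink [(0.79, [0.324, -0.188, -0.0]), (0.78, [0.469, -0.355, -0.0]), (0.7, [0.46, -0.23, 0.006]), (0.45, [0.3, -0.328, -0.004])]
carton_blue [(0.61, [0.458, -0.13, 0.001])]
guard_handle [(0.75, [0.556, -0.197, 0.131])]
guard_hinge []
```

View pics/w0.png

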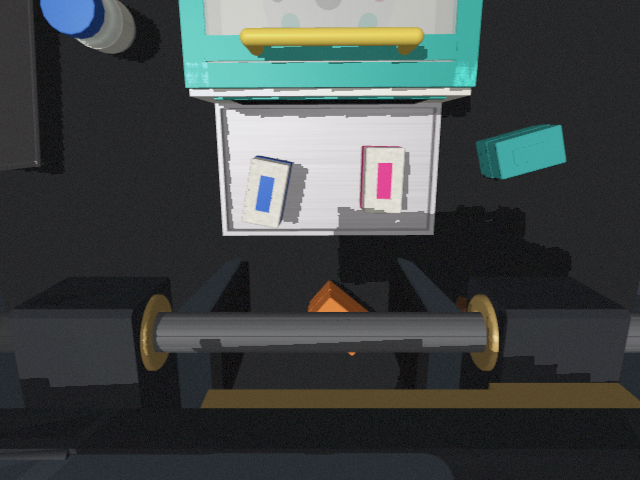

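The wrist view (a close crop in itself) confirms both white cartons in the tray: pink label at (384,181), roughly square to the tray, and blue label at (265,194), turned. Turquoise (522,152) and orange (335,305) lie outside. Next I'll measure the labels, handle and tote edges.

```bash
python3 - <<'E'
from h import *
p=camera_params("wrist")
im=cv2.imread("pics/w0.png")
hsv=cv2.cvtColor(im,cv2.COLOR_BGR2HSV)
def big(m):
    c=max(cv2.findContours(m,cv2.RETR_EXTERNAL,cv2.CHAIN_APPROX_NONE)[0],key=cv2.contourArea);return c
def rep(name,c,cam,z,p=None):
    q=plane(cam,c.reshape(-1,2),z,p)
    r=cv2.minAreaRect((q*1000).astype(np.float32))
    b=cv2.boxPoints(r);e=[b[1]-b[0],b[2]-b[1]];l=max(e,key=np.linalg.norm)
    print(name,"c",np.round(r[0],1),"size",np.round(r[1],1),"long heading",round(float(np.arctan2(l[1],l[0])),3))
roi=np.zeros(im.shape[:2],np.uint8);roi[140:235,225:435]=255
rep("pink",big(cv2.inRange(hsv,(150,120,80),(178,255,255))&roi),"wrist",.052,p)
roi2=roi.copy(); roi2[:172]=0; roi2[:,:250]=0; roi2[:,278:]=0;roi2[214:]=0
rep("blue",big(cv2.inRange(hsv,(100,120,80),(125,255,255))&roi2),"wrist",.052,p)
r3=np.zeros_like(roi);r3[20:56,230:430]=255
rep("handle",big(cv2.inRange(hsv,(22,100,150),(32,255,255))&r3),"wrist",.138,p)
t=cv2.imread("pics/top0.png");hs=cv2.cvtColor(t,cv2.COLOR_BGR2HSV)
yel=cv2.inRange(hs,(22,120,120),(35,255,255));yel[:220]=0;yel[245:]=0;yel[:,:360]=0;yel[:,425:]=0
rep("handle top",big(yel),"top",.138)
grab_frame("top")
m=masks_of("top","tote")[0]["region"].astype(np.uint8)
rep("tote",big(m),"top",.07)
m=masks_of("top","guard_handle")
print([(round(d["score"],2),int(d["region"].sum())) for d in m])
rep("guard",big(m[0]["region"].astype(np.uint8)),"top",.098)
# top-face corners read by eye
for n,c in (("pinkface",[(365,147),(404,147),(403,212),(362,211)]),("blueface",[(256,157),(292,162),(277,227),(243,220)])):
    rep(n,np.array(c),"wrist",.052,p)
E
```

```text
pink c [ 452.9 -239.9] size [11.  29.3] long heading -0.113
blue c [ 451.9 -138.9] size [11.1 29.2] long heading -0.297
handle c [ 551.1 -202.3] size [107.2   8.9] long heading 1.48
handle top c [ 552.2 -191.4] size [105.8   9.5] long heading 1.48
tote c [769.1 -89.8] size [72.7 88.8] long heading -1.552
[(0.81, 7016)]
guard c [ 607.8 -197.6] size [204.7 164.5] long heading 1.471
pinkface c [ 453.7 -240.3] size [35.  54.1] long heading -0.12
blueface c [ 453.5 -141.4] size [29.8 57.7] long heading -0.34
```

```bash
python3 - <<'E'
from h import *
s=read_state();print(s["time_s"],s["tool_pos"],s["tcp_rot"])
p=camera_params("wrist");print(p["origin"],p["rotation"])
f=grab_frame("wrist");hsv=cv2.cvtColor(f,cv2.COLOR_RGB2HSV)
def cen(m,z,cam,p=None):
    c=max(cv2.findContours(m,cv2.RETR_EXTERNAL,cv2.CHAIN_APPROX_NONE)[0],key=cv2.contourArea).reshape(-1,2)
    r=cv2.minAreaRect(c.astype(np.float32));print(cam,np.round(r[0],1),np.round(plane(cam,[r[0]],z,p)[0],4))
for lo,hi in (((150,120,80),(178,255,255)),((100,120,80),(125,255,255)),((22,100,150),(32,255,255))):
    m=cv2.inRange(hsv,lo,hi);m[240:]=0;m[:,:225]=0;m[:,435:]=0
    cen(m,.138 if lo[0]==22 else .052,"wrist",p)
t=grab_frame("top");hs=cv2.cvtColor(t,cv2.COLOR_RGB2HSV)
for lo,hi,z in (((150,100,80),(178,255,255),.052),((100,100,80),(125,255,255),.052)):
    m=cv2.inRange(hs,lo,hi);m[:265]=0;m[300:]=0;m[:,:345]=0;m[:,415:]=0
    cen(m,z,"top")
for cam in("top","side","wrist"):
    print(cam,np.round(project(cam,[[.552,-.192,.133],[.458,-.232,.052],[.458,-.131,.052]]),1).tolist())
for cam in("top",):
  for d in masks_of(cam,"tote"): print(d["score"],d["region"].sum(),np.argwhere(d["region"]).mean(0))
E
```

```text
2.3167 [ 0.42986603 -0.18187832  0.25093413] [ 3.13748707e+00 -1.55913094e-01 -1.17439060e-04]
[ 0.49658355 -0.18946386  0.40773048] [-0.1860992   0.20454698 -1.66082251]
wrist [376.2 177.5] [ 0.4561 -0.2337]
wrist [256.6 191.7] [ 0.4543 -0.1327]
wrist [319.5  31.8] [ 0.5538 -0.1956]Traceback (most recent call last):
  File "<stdin>", line 14, in <module>
  File "<stdin>", line 6, in cen
ValueError: max() iterable argument is empty
```

```bash
python3 - <<'E'
from h import *
shift(.456,-.234,.11,-.113)
q=plane("top",[(182,162),(277,181),(265,263),(164,240)],.07);print(np.round(q,3),q.mean(0))
for a,b in((0,1),(3,2),(1,2),(0,3)): d=q[b]-q[a];print(np.linalg.norm(d),np.arctan2(d[1],d[0]))
E
```

```text
inc [ 3.11  4.96 14.09] turn 0.014 t 2.4167
[[0.709 0.264]
 [0.67  0.052]
 [0.488 0.074]
 [0.534 0.297]] [0.60029618 0.17163614]
0.21582770694035291 -1.7537602151752294
0.22773452649923254 -1.775574692144386
0.18281002249178213 3.024320740340361
0.17744825792619967 2.9594621368483383
```

Call:
send_rows --increments "1 1.7 4 0.014;2 3.4 8 0.014;3 4.9 12 0.014;3.1 5 14 0.014;3.1 5 14 0.014;3.1 5 14 0.014;3.1 5 14 0.014"

```text
time_s: 3.0
tool_pos: [0.457, -0.234, 0.1124]
tcp_rot: [3.136, -0.175, 0.003]
ft_force: [0.3, -0.1, 0.3]
finger_gap: 0.0592
gripper_force: 0.0
```

```bash
python3 -c "
from h import *
shift(.456,-.234,.036,-.113)"
```

```text
inc [-0.12  0.01  7.64] turn 0.001 t 3.0
```

Call:
send_rows --increments "0 0 3;0 0 5.5;0 0 7.5;0 0 7.5;0 0 7.5"

```text
$.increments[0]: bad value
```

Call:
send_rows --increments "0 0 0;0 0 0;0 0 0;0 0 0;0 0 0;0 0 0" --grip 1

```text
$.increments[0]: bad value
```

Call:
send_rows --increments "0 0 -2;0 0 -5;0 0 -8.5;0 0 -12;0 0 -12;0 0 -12;0 0 -12"

```text
$.increments[0]: bad value
```

```bash
python3 -c "
from h import *
shift(.611,.222,.155,-.17)"
```

```text
inc [ 10.24 -47.03  -4.27] turn 0.058 t 3.0
```

Rows need all four numbers.

Call:
send_rows --increments "0 0 3 0;0 0 5.5 0;0 0 7.5 0;0 0 7.5 0;0 0 7.5 0;0 0 7.5 0"

```text
time_s: 3.5
tool_pos: [0.4579, -0.2343, 0.0383]
tcp_rot: [3.135, -0.174, 0.007]
ft_force: [0.1, 0.2, 0.9]
finger_gap: 0.0595
gripper_force: 0.0
```

Call:
send_rows --increments "0 0 0 0;0 0 0 0;0 0 0 0;0 0 0 0;0 0 0 0;0 0 0 0" --grip 1

```text
time_s: 4.0
tool_pos: [0.4566, -0.2336, 0.0365]
tcp_rot: [3.137, -0.175, 0.001]
ft_force: [-0.8, 1.6, 3.8]
finger_gap: 0.032
gripper_force: 30.0
```

Call:
send_rows --increments "0 0 -2 0;0 0 -5 0;0 0 -8.5 0;0 0 -12 0;0 0 -12 0;0 0 -12 0"

```text
time_s: 4.5
tool_pos: [0.4572, -0.2341, 0.1577]
tcp_rot: [3.135, -0.174, 0.006]
ft_force: [-0.8, -0.1, -1.5]
finger_gap: 0.0315
gripper_force: 30.0
```

```bash
python3 -c "
from h import *
shift(.611,.222,.155,-.17)"
```

```text
inc [ 10.22 -47.04   0.22] turn 0.059 t 4.5
```

Call:
send_rows --increments "0.5 -2.5 0 0.06;1.2 -6 0 0.06;2 -9.7 0 0.06;2.8 -13.5 0 0.06;3.6 -17.3 0 0.06;4.5 -21.1 0 0.06;5.3 -25 0 0.06;6.1 -28.7 0 0.06;7 -32.5 0 0.06;7.9 -36.5 0 0.06;8.7 -40 0 0.06;9.5 -43.5 0 0.06"

```text
time_s: 5.5
tool_pos: [0.598, 0.1899, 0.1533]
tcp_rot: [3.128, -0.267, -0.007]
ft_force: [-0.2, -0.1, -1.3]
finger_gap: 0.0319
gripper_force: 30.0
```

Call:
send_rows --increments "0.4 -2 0 0;0.7 -3.5 0 0;0.7 -3.5 0 0;0.7 -3.5 0 0;0.7 -3.5 0 0;0.7 -3.5 0 0"

```text
time_s: 6.0
tool_pos: [0.6111, 0.2202, 0.1551]
tcp_rot: [3.129, -0.27, -0.003]
ft_force: [0.1, -0.4, -1.0]
finger_gap: 0.0321
gripper_force: 30.0
```

```bash
python3 - <<'E'
from h import *
shift(.611,.222,.0385,-.17)
f=grab_frame("wrist");cv2.imwrite("pics/w1.png",f[:,:,::-1])
p=camera_params("wrist")
a=-.17;c,s_=np.cos(a),np.sin(a)
for z in (.07,):
  print(np.round(project("wrist",[[.603+c*x-s_*y,.173+s_*x+c*y,z] for x,y in((.09,.11),(.09,-.11),(-.09,-.11),(-.09,.11))],p),0))
E
```

```text
inc [-0.03 -0.2  11.66] turn -0.002 t 6.0
[[202.  90.]
 [608.  90.]
 [562. 384.]
 [221. 385.]]
```

View pics/w1.png

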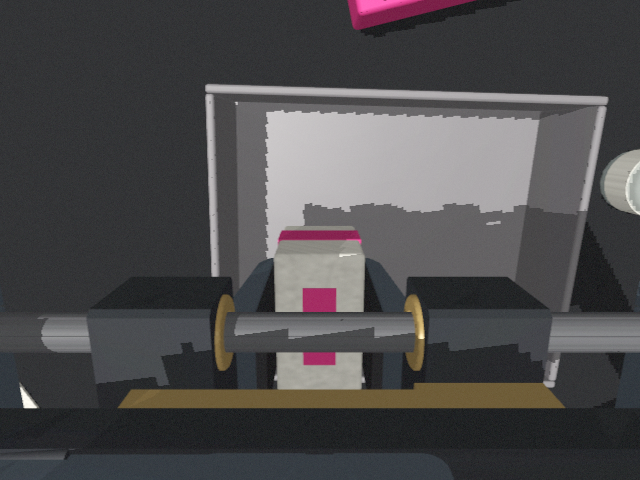

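The carton is upright in the grip at (320,310), and the tote rim corners are within about 10 px of prediction, so I'll lower and release.

Call:
send_rows --increments "0 0 3 0;0 0 6 0;0 0 9 0;0 0 11 0;0 0 11.5 0;0 0 11.5 0;0 0 11.5 0;0 0 11.5 0"

```text
time_s: 6.72
tool_pos: [0.6132, 0.2216, 0.0426]
tcp_rot: [-3.129, 0.269, -0.005]
ft_force: [-0.1, 0.1, -1.3]
finger_gap: 0.0317
gripper_force: 30.0
```

Call:
send_rows --increments "0 0 0 0;0 0 0 0;0 0 0 0;0 0 0 0" --grip -0.2

```text
time_s: 7.05
tool_pos: [0.6122, 0.2216, 0.0416]
tcp_rot: [-3.13, 0.268, -0.002]
ft_force: [-0.8, -0.4, -0.5]
finger_gap: 0.0539
gripper_force: 0.0
```

Call:
send_rows --increments "0 0 -1.5 0;0 0 -4 0;0 0 -8 0;0 0 -12 0;0 0 -12 0;0 0 -12 0"

```text
time_s: 7.55
tool_pos: [0.6135, 0.2221, 0.1644]
tcp_rot: [-3.127, 0.268, -0.01]
ft_force: [-0.8, -0.4, 0.3]
finger_gap: 0.0548
gripper_force: 0.0
```

```bash
python3 -c "
from h import *
shift(.4545,-.133,.156,-.297)"
```

```text
inc [-9.62 37.7   0.66] turn 0.126 t 7.55
```

Call:
send_rows --increments "-0.8 3 0.5 0.126;-1.8 7 0.5 0.126;-2.7 10.7 0.5 0.126;-3.7 14.5 0.5 0.126;-4.7 18.3 0.5 0.126;-5.6 22 0.5 0.126;-6.6 26 0.5 0.126;-7.6 29.8 0.5 0.126;-8.5 33.5 0.5 0.126;-9.3 36.5 0.5 0.126;-9.6 37.7 0.5 0.126;-9.6 37.7 0.5 0.126" --grip -0.3

```text
time_s: 8.55
tool_pos: [0.4509, -0.1355, 0.1548]
tcp_rot: [3.106, -0.471, -0.005]
ft_force: [0.9, 0.9, 0.1]
finger_gap: 0.059
gripper_force: 0.0
```

Call:
send_rows --increments "0 0 2 0;0 0 4.5 0;0 0 4.5 0;0 0 4.5 0;0 0 4.5 0"

```text
time_s: 8.97
tool_pos: [0.4536, -0.1332, 0.1113]
tcp_rot: [-3.107, 0.464, -0.0]
ft_force: [-0.6, 0.2, 1.0]
finger_gap: 0.0593
gripper_force: 0.0
```

```bash
python3 - <<'E'
from h import *
shift(.4545,-.133,.036,-.297)
p=camera_params("wrist");f=grab_frame("wrist")
hsv=cv2.cvtColor(f,cv2.COLOR_RGB2HSV)
print(np.round(project("wrist",[[.4545,-.133,.052]],p)))
cv2.imwrite("pics/w2.png",f[:,:,::-1])
E
```

```text
inc [ 0.08 -0.04  7.53] turn 0.001 t 8.9667
[[316. 262.]]
```

View pics/w2.png

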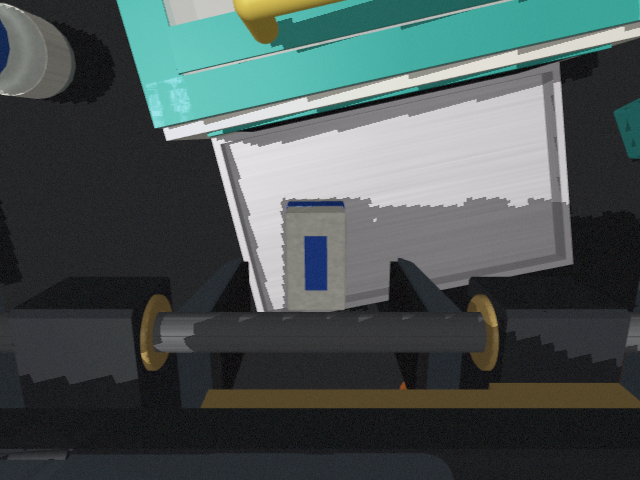

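The blue carton's label at (316,263) is exactly where predicted and square to the fingers. The left finger comes down near the 16 mm rim, so I'll keep the tips at 24 mm.

Call:
send_rows --increments "0.1 0 3 0;0.1 0 5.5 0;0.1 0 7.2 0;0.1 0 7.2 0;0.1 0 7.2 0;0.1 0 7.2 0"

```text
time_s: 9.52
tool_pos: [0.4554, -0.1342, 0.0404]
tcp_rot: [3.106, -0.465, 0.005]
ft_force: [0.4, 0.3, 0.6]
finger_gap: 0.0592
gripper_force: 0.0
```

Call:
send_rows --increments "0 0 0 0;0 0 0 0;0 0 0 0;0 0 0 0;0 0 0 0;0 0 0 0" --grip 1

```text
time_s: 10.02
tool_pos: [0.4543, -0.134, 0.0395]
tcp_rot: [3.107, -0.465, 0.002]
ft_force: [-0.1, 0.7, 4.7]
finger_gap: 0.0317
gripper_force: 30.0
```

Call:
send_rows --increments "0 0 -2 0;0 0 -5 0;0 0 -8.5 0;0 0 -12 0;0 0 -12 0;0 0 -12 0"

```text
time_s: 10.52
tool_pos: [0.4549, -0.1343, 0.1604]
tcp_rot: [3.106, -0.465, 0.006]
ft_force: [-0.6, -0.4, -2.4]
finger_gap: 0.0317
gripper_force: 30.0
```

```bash
python3 -c "
from h import *
shift(.595,.129,.16,-.17)"
```

```text
inc [  5.69 -29.28   0.06] turn -0.127 t 10.5167
```

Call:
send_rows --increments "0.4 -2.2 0 -0.03;1.1 -5.6 0 -0.06;1.8 -9.3 0 -0.127;2.5 -13 0 -0.127;3.3 -17 0 -0.127;4 -20.8 0 -0.127;4.8 -24.5 0 -0.127;5.4 -27.5 0 -0.127;5.7 -29.3 0 -0.127;5.7 -29.3 0 -0.127;5.7 -29.3 0 -0.127;5.7 -29.3 0 -0.127"

```text
time_s: 11.52
tool_pos: [0.5928, 0.1286, 0.1571]
tcp_rot: [3.128, -0.267, -0.006]
ft_force: [-0.4, 0.4, -1.1]
finger_gap: 0.0317
gripper_force: 30.0
```

Call:
send_rows --increments "0 0 0 0;0 0 0 0;0 0 0 0"

```text
time_s: 11.77
tool_pos: [0.594, 0.1285, 0.159]
tcp_rot: [3.13, -0.269, -0.0]
ft_force: [0.5, -0.3, -1.8]
finger_gap: 0.0315
gripper_force: 30.0
```

```bash
python3 - <<'E'
from h import *
shift(.595,.129,.042,-.17)
f=grab_frame("wrist");cv2.imwrite("pics/w3.png",f[:,:,::-1])
E
```

```text
inc [ 0.1  -0.07 11.7 ] turn -0.001 t 11.7667
```

View pics/w3.png

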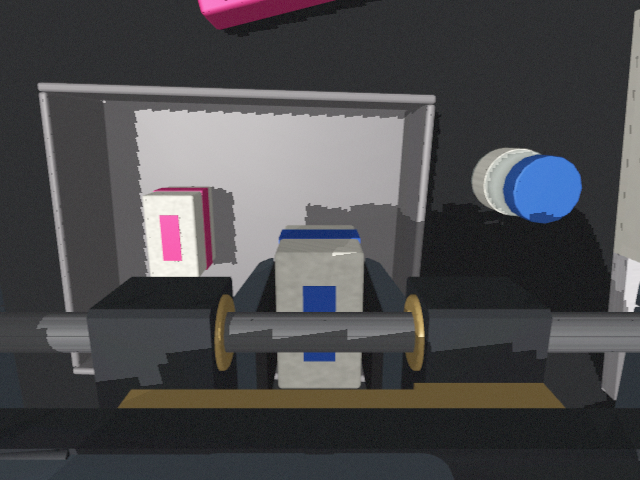

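The pink carton stands in the tote at (175,235), and the blue one is held upright with free floor below it. I'll lower and release.

Call:
send_rows --increments "0 0 3 0;0 0 6 0;0 0 9 0;0 0 11.3 0;0 0 11.8 0;0 0 11.8 0;0 0 11.8 0;0 0 11.8 0;0 0 11.8 0"

```text
time_s: 12.57
tool_pos: [0.5947, 0.1294, 0.0415]
tcp_rot: [-3.13, 0.267, -0.002]
ft_force: [-0.7, -0.3, -0.5]
finger_gap: 0.0319
gripper_force: 30.0
```

Call:
send_rows --increments "0 0 0 0;0 0 0 0;0 0 0 0;0 0 0 0;0 0 0 0" --grip -0.2

```text
time_s: 12.98
tool_pos: [0.5944, 0.1295, 0.0411]
tcp_rot: [3.13, -0.267, 0.0]
ft_force: [-0.4, 0.0, 0.1]
finger_gap: 0.0545
gripper_force: 0.0
```

Call:
send_rows --increments "0 0 -1.5 0;0 0 -4 0;0 0 -8 0;0 0 -12 0;0 0 -16 0;0 0 -20 0;0 0 -20 0;0 0 -20 0"

```text
time_s: 13.65
tool_pos: [0.5955, 0.1298, 0.244]
tcp_rot: [-3.128, 0.267, -0.01]
ft_force: [0.7, -0.5, -0.5]
finger_gap: 0.0548
gripper_force: 0.0
```

```bash
python3 - <<'E'
from h import *
shift(.5535,-.1945,.23,1.48)
grab_frame("side")
for n in ["carton_pink","carton_blue","tote","guard_handle","guard_hinge"]:
    print(n,[(round(d["score"],2),np.round(d["xyz"],3).tolist()) for d in place_of("side",n)])
E
```

```text
inc [ 1.34 32.68  1.33] turn -1.65 t 13.65
carton_pink [(0.89, [0.472, -0.357, -0.0]), (0.81, [0.614, 0.215, 0.004]), (0.73, [0.299, -0.326, -0.0]), (0.58, [0.33, -0.184, -0.0])]
carton_blue [(0.74, [0.595, 0.129, 0.004])]
tote [(0.67, [0.604, 0.174, 0.006])]
guard_handle [(0.82, [0.552, -0.193, 0.13]), (0.33, [0.782, 0.112, 0.002])]
guard_hinge []
```

Call:
send_rows --increments "0.1 3 0 -0.12;0.3 6.5 0 -0.24;0.4 10 0 -0.36;0.5 13.5 0 -0.48;0.7 17 0.5 -0.6;0.8 20.5 1 -0.72;1 24 1.3 -0.84;1.1 27 1.3 -0.96;1.2 30 1.3 -1.08;1.3 32 1.3 -1.2;1.3 32.7 1.3 -1.32;1.3 32.7 1.3 -1.44"

```text
time_s: 14.95
tool_pos: [0.5509, -0.1971, 0.2266]
tcp_rot: [-2.525, -1.866, 0.003]
ft_force: [0.9, 0.6, -0.5]
finger_gap: 0.0548
gripper_force: 0.0
```

Call:
send_rows --increments "0 0 0 -0.1;0 0 0 -0.21;0 0 0 -0.21;0 0 0 -0.21;0 0 0 -0.21"

```text
time_s: 15.37
tool_pos: [0.5516, -0.1948, 0.2274]
tcp_rot: [-2.322, -2.115, 0.001]
ft_force: [-0.1, -0.8, 0.3]
finger_gap: 0.0545
gripper_force: 0.0
```

```bash
python3 - <<'E'
from h import *
shift(.5535,-.1945,.128,1.48)
p=camera_params("wrist");f=grab_frame("wrist");cv2.imwrite("pics/w4.png",f[:,:,::-1])
print(np.round(project("wrist",[[.5535,-.1945,.133]],p)))
E
```

```text
inc [0.05 0.2  9.94] turn -0.002 t 15.3667
[[324. 245.]]
```

View pics/w4.png

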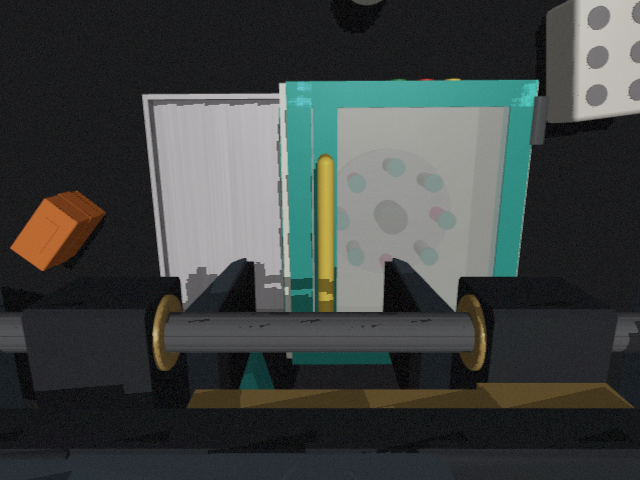

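The bar lies at column 326 and is parallel to the pads; the predicted column was 324, under 1 mm off. I'll descend and grip.

Call:
send_rows --increments "0 0.2 3 0;0 0.2 6 0;0 0.2 8.5 0;0 0.2 9.9 0;0 0.2 9.9 0;0 0.2 9.9 0;0 0.2 9.9 0"

```text
time_s: 16.0
tool_pos: [0.5546, -0.1954, 0.1302]
tcp_rot: [2.319, 2.116, 0.002]
ft_force: [0.2, -0.7, 0.1]
finger_gap: 0.0546
gripper_force: 0.0
```

Call:
send_rows --increments "0 0 0 0;0 0 0 0;0 0 0 0;0 0 0 0;0 0 0 0;0 0 0 0;0 0 0 0;0 0 0 0" --grip 1

```text
time_s: 16.67
tool_pos: [0.5555, -0.1953, 0.1292]
tcp_rot: [2.318, 2.116, 0.004]
ft_force: [4.7, 0.6, -2.2]
finger_gap: 0.0095
gripper_force: 30.0
```

```bash
python3 - <<'E'
from h import *
s=read_state();print(s["tool_pos"],s["finger_gap"],s["gripper_force"],s["ft_force"])
t0=np.arctan2(43,135);L=np.hypot(43,135)/10
for d in range(0,63,5):
    t=t0+np.radians(d);print(d,"y %.2f z %.2f"%(L*(np.cos(t0)-np.cos(t)),-L*(np.sin(t)-np.sin(t0))))
E
```

```text
[ 0.55550696 -0.19532407  0.12919264] 0.009539959417871845 30.001645982265472 [ 4.675933    0.55252287 -2.24408425]
0 y 0.00 z -0.00
5 y 0.43 z -1.16
10 y 0.95 z -2.28
15 y 1.57 z -3.35
20 y 2.28 z -4.36
25 y 3.08 z -5.30
30 y 3.96 z -6.17
35 y 4.91 z -6.97
40 y 5.92 z -7.67
45 y 6.99 z -8.29
50 y 8.12 z -8.81
55 y 9.28 z -9.22
60 y 10.47 z -9.54
```

Call:
send_rows --increments "0 0.3 -0.6 0;0 0.6 -1.16 0;0 0.85 -1.7 0;0 1.1 -2.28 0;0 1.4 -2.8 0;0 1.75 -3.35 0;0 2.1 -3.85 0;0 2.45 -4.35 0;0 2.85 -4.8 0;0 3.25 -5.3 0;0 3.65 -5.75 0;0 4.1 -6.2 0"

```text
time_s: 17.67
tool_pos: [0.593, -0.1986, 0.1916]
tcp_rot: [-2.318, -2.116, 0.004]
ft_force: [-5.9, 0.3, -2.1]
finger_gap: 0.009
gripper_force: 30.0
```

```bash
cat > g.py <<'E'
from h import *
s=read_state();h=s["tool_pos"]+[0,0,.005]
print(s["time_s"],h,s["finger_gap"],s["gripper_force"],s["ft_force"],s["moment"])
# guard angle from the grasp point, hinge put 135 mm behind the shut handle
y=-.09;o=np.array([.555+.135*np.cos(y),-.195+.135*np.sin(y)])
f=-(h[:2]-o)@[np.cos(y),np.sin(y)];u=h[2]-.09
print("angle",np.degrees(np.arctan2(u,f)-np.arctan2(43,135)),"radius",np.hypot(f,u))
E
python3 g.py
```

```text
17.6667 [ 0.59297141 -0.19862031  0.19658725] 0.009044874523016803 29.995968639850616 [-5.87208382  0.26916198 -2.14258333] [-0.05240381  1.13561418  0.01333925]
angle 30.070627299821513 radius 0.14402117432853753
```

Call:
send_rows --increments "0 0.4 -0.4 0;0 0.85 -0.8 0;0 1.35 -1.15 0;0 1.85 -1.5 0;0 2.4 -1.8 0;0 2.95 -2.1 0;0 3.5 -2.4 0;0 4.1 -2.65 0;0 4.65 -2.85 0;0 5.2 -3.05 0;0 5.8 -3.2 0;0 6.4 -3.35 0"

```text
time_s: 18.67
tool_pos: [0.6575, -0.2044, 0.2282]
tcp_rot: [2.32, 2.118, -0.0]
ft_force: [-6.5, 1.7, 6.8]
finger_gap: 0.0092
gripper_force: 30.0
```

Call:
send_rows --increments "0 0 0 0;0 0 0 0;0 0 0 0;0 0 0 0;0 0 0 0;0 0 0 0"

```text
time_s: 19.17
tool_pos: [0.6581, -0.2044, 0.2283]
tcp_rot: [2.319, 2.117, 0.002]
ft_force: [-6.5, 1.2, 7.8]
finger_gap: 0.0089
gripper_force: 30.0
```

```bash
python3 g.py; python3 - <<'E'
from h import *
f=grab_frame("side");cv2.imwrite("pics/s1.png",f[:,:,::-1])
for c in("side","top"):
  if c=="top": grab_frame(c)
  for n in ["guard_handle","guard_hinge","carton_pink","carton_blue","tote","jar","tube_rack","foam_block"]:
    print(c,n,[(round(d["score"],2),np.round(d["xyz"],3).tolist()) for d in place_of(c,n)][:4])
print(read_state()["tool_pos"],read_state()["ft_force"])
E
```

```text
19.1667 [ 0.65806831 -0.20439631  0.23325878] 0.008878278230950673 30.00928223133087 [-6.45418432  1.23621704  7.78195027] [0.23867876 1.12171638 0.06289586]
angle 59.92975761151952 radius 0.1466819716682235
side guard_handle [(0.61, [0.658, -0.203, 0.228])]
side guard_hinge [(0.95, [0.69, -0.206, 0.09])]
side carton_pink [(0.78, [0.47, -0.355, -0.001]), (0.72, [0.328, -0.18, 0.001]), (0.67, [0.615, 0.222, 0.004]), (0.59, [0.302, -0.326, 0.0])]
side carton_blue [(0.79, [0.598, 0.132, 0.005])]
side tote [(0.82, [0.606, 0.177, 0.004])]
side jar [(0.6, [0.603, -0.009, -0.004])]
side tube_rack [(0.97, [0.783, 0.112, 0.001])]
side foam_block [(0.94, [0.788, -0.091, -0.0])]
top guard_handle []
top guard_hinge []
top carton_pink [(0.77, [0.616, 0.223, 0.002]), (0.77, [0.298, -0.328, 0.001])]
top carton_blue [(0.87, [0.592, 0.128, 0.006])]
top tote [(0.84, [0.602, 0.177, -0.001])]
top jar [(0.59, [0.611, -0.009, -0.004])]
top tube_rack [(0.79, [0.786, 0.109, -0.004])]
top foam_block [(0.56, [0.784, -0.091, 0.001]), (0.22, [0.596, 0.128, 0.007])]
[ 0.65804677 -0.20442694  0.22824312] [-5.888338    1.10210086  7.33994695]
```

View pics/s1.png

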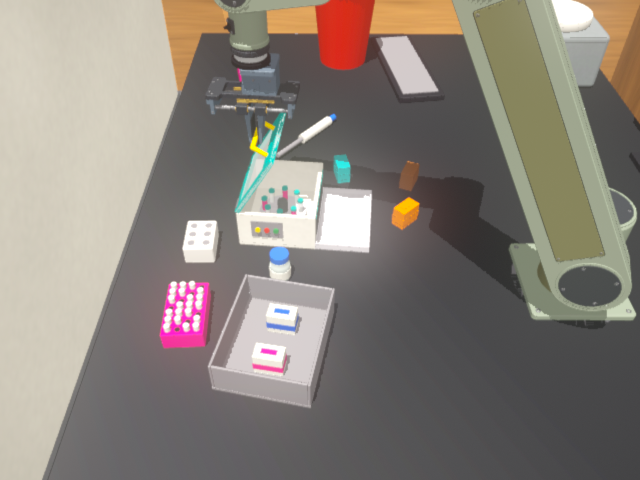

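The side view shows both cartons upright in the tote (282,318 and 269,358), the bystanders in place, and the guard raised with its front far corner at about (284,115) and near corner at about (239,207). I'll do one quick angle check against those corners before handing in.

```bash
python3 - <<'E'
from h import *
y=-.09;X=np.array([np.cos(y),np.sin(y),0]);Y=np.array([-np.sin(y),np.cos(y),0]);o=np.array([.690,-.2065,.09])
for d in (52,56,60,64,68):
    t=np.radians(d);e=-X*np.cos(t)+np.array([0,0,np.sin(t)]);n=X*np.sin(t)+np.array([0,0,np.cos(t)])
    print(d,np.round(project("side",[o+.16*e+.004*n+.1*Y,o+.16*e+.004*n-.1*Y,o+.004*n+.1*Y,o+.135*e+.043*n+.05*Y]),0).tolist())
f=cv2.imread("pics/s1.png");h=cv2.cvtColor(f,cv2.COLOR_BGR2HSV)
m=cv2.inRange(h,(82,90,60),(95,255,255));m[:,300:]=0;m[:100]=0;m[215:]=0
c=max(cv2.findContours(m,0,2)[0],key=cv2.contourArea).reshape(-1,2)
print("top",c[c[:,1].argmin()],"left",c[c[:,0].argmin()],"bot",c[c[:,1].argmax()]," right",c[c[:,0].argmax()])
print(np.round(cv2.boxPoints(cv2.minAreaRect(c)),0).tolist())
yl=cv2.inRange(h,(22,120,120),(35,255,255));yl[:,:245]=0;yl[:,280:]=0;yl[:115]=0;yl[160:]=0
q=np.argwhere(yl);print("yellow near end",q[q[:,0].argmax()][::-1])
E
```

```text
52 [[279.0, 168.0], [292.0, 114.0], [236.0, 212.0], [261.0, 150.0]]
56 [[275.0, 165.0], [288.0, 111.0], [236.0, 212.0], [256.0, 149.0]]
60 [[270.0, 162.0], [284.0, 109.0], [236.0, 212.0], [251.0, 147.0]]
64 [[265.0, 160.0], [279.0, 107.0], [236.0, 213.0], [246.0, 146.0]]
68 [[259.0, 158.0], [274.0, 105.0], [236.0, 213.0], [242.0, 146.0]]
top [279 113] left [235 209] bot [235 211]  right [285 114]
[[221.0, 202.0], [281.0, 110.0], [299.0, 122.0], [240.0, 214.0]]
yellow near end [264 156]
```

```bash
python3 -c "
from cell import *
print(close_job())"
```

```text
the job is handed in; nothing more can be done
None
```

I handed the job in at about 19.5 s: both cartons stand upright in the tote, placed before the guard was touched. The gripper is holding the guard at about 60° by arm position (camera check about 59°), and the jar, rack and foam block look unmoved; no verdict came back.

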